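Make up two damper fitting kits

ROBOT

A 7-joint arm with a two-finger parallel gripper is mounted at the origin on the work surface. World frame = base frame: x ahead of the robot, y to its left, z up, the work surface at z = 0. Lengths are in m, angles in rad, forces in N, time in s.
With the tool pointing down it reaches from about 0.425 to 1.025 m from the base axis. Payload 3.6 kg.
Tool frame: the origin (TCP) lies between the finger pads; the fingertips stand 11 mm ahead of it and the grasp point (between the pads) lies 8 mm behind it; z points along the fingers, y is the line along which they close (so a half turn about z gives the same grasp; the last joint's range is limited). The gripper opens to 85 mm and grips with 20 to 120 N. Pads are 22 mm wide; open, the fingers measure 114 mm over their backs; the gripper's body (76 mm by 85 mm) begins 54 mm behind the grasp point. The pads swing forward as they close: fully open they stand 13 mm farther back than shut.
Start: joints at [1.022, 0.591, 0.048, 1.609, -0.033, 0.943, -0.034], TCP at [0.318, -0.651, 0.242] pointing down, gripper open.
Joint ranges: [-2.69, 2.69], [-0.47, 2.24], [-1.27, 1.36], [0.19, 2.51], [-1.53, 4.68], [0.08, 2.07], [-3.09, 3.09]. Speed limits (rad/s): [2.57, 2.57, 3.14, 3.14, 3.14, 3.14, 3.14].

INTERFACE

Orientations are given as a unit quaternion [x, y, z, w].
In Python, from station import ctrl, vision gives the robot as it stands.
- The arm moves only by the tool apply_moves, never from a script. Its argument "motion" is a list of rows, each an object of numbers: "x", "y", "z": the shift along the world's x, y, z in m; "rx", "ry", "rz": the turn, a rotation vector about the world's x, y, z in rad; "claw": the finger opening in m, from 0 to 0.0854. A call has 1 to 10 rows; each row shifts and turns the commanded pose from where the row before left it; what a row does not reach is not made up. A row lasts 1/8 s, in which the tool goes at most 62.5 mm and 10.7 degrees, less where a joint would pass 70% of its speed; a pose out of reach is approached as far as the arm can. A call is refused whole if a number of a shift passes 0.0625 or a number of a turn 0.188, either way. A call with a gripper value outside its range is refused whole. The fingers move at their own pace and stop on an object; "grip_force" is the grip in N (left out, the last holds). Time passes only in rows, so rows that do not move let the fingers close. It gives the time, the measured TCP pose, the force, the opening and the grip force at its end, in the units of the state.
- ctrl.get_obs(): the state, without advancing time (a new reading comes with each control period).
- vision.get_image(name): name is "side" or "top" or "wrist"; returns a dict with "img" (400x640x3 uint8, red, green, blue), "vfov" (degrees; the focal length in pixels is half the picture's height over the tangent of half this angle, whatever the lens; pixels are square), "cx", "cy" (the principal point, pixels), "rvec" (rotation vector, rad) and "tvec" (3), from world to camera coordinates, as OpenCV has them. Camera axes: x right, y down, z forward; pixel columns grow to the right and rows downward; lengths in m; the calibration is good to about 2 mm. A picture is of the moment at which its call begins. There is no depth.
- ctrl.finish_job(): hands the job in; it is judged then, once.
The state is a dict: "clock": time; "joint_pos": joint angles; "qd": joint speeds; "joint_torque": joint torques, N m; "eef_pos": TCP position; "eef_rot": TCP orientation; "contact_force": force on the tool from outside, world axes, zero at the start; "wrist_torque": the same for the moment, N m; "grip_width": finger opening in m; "gripper_force": force on a finger pad.
Only numpy, scipy, OpenCV 4.12 (cv2) and the standard library are available. Lean on these libraries where they do the work, as an engineer would, in place of code of your own. Each camera call takes 0.05 s, during which the arm holds its last target. There are 200 camera calls.

TASK

Make up two damper fitting kits from the stock on the bench: the orange bump stop, the hexagon nut and the purple sleeve go in the blue tray, and the black bump stop and the bearing ring go in the red tray. Stand each part upright, as it stands now, flat on the floor of a compartment of its own (any compartment of the right tray). Leave the green bump stop, the spray can and the damper lying at the back where they are.

Things in the scene. Friction and masses are not known exactly. Their poses are not given: they have to be found in the camera images.
- blue_tray: Blue steel kit tray fixed to the bench, 238 mm long (its x) by 82 mm (its y), with three equal compartments in a row along x, each 74 x 74 mm inside, their centres at x = -78, 0 and +78 mm, y = 0. The compartment floor is 4 mm above the bench, the walls and partitions are 4 mm thick and their tops 12 mm above the bench. Origin: centre of its underside.
- red_tray: Red steel kit tray fixed to the bench, 238 mm long (its x) by 82 mm (its y), with three equal compartments in a row along x, each 74 x 74 mm inside, their centres at x = -78, 0 and +78 mm, y = 0. The compartment floor is 4 mm above the bench, the walls and partitions are 4 mm thick and their tops 12 mm above the bench. Origin: centre of its underside.
- orange_bump_stop: Orange bump stop: a solid round block, diameter 46 mm from the base up to 30 mm, then a narrower ribbed nose (39 mm and less), 50 mm tall in all, about 80 g. Stands on its wide base on the bench. Origin: centre of its underside, z up its axis.
- black_bump_stop: Black bump stop: a solid round block, diameter 46 mm from the base up to 30 mm, then a narrower ribbed nose (39 mm and less), 50 mm tall in all, about 80 g. Stands on its wide base on the bench. Origin: centre of its underside, z up its axis.
- hex_nut: Large dark steel hexagon nut lying flat, 36 mm across flats (41.6 mm across corners), 28 mm tall, about 150 g; the bore is only drawn. Two of its flats face its +y and -y, the others follow every 60 degrees. Origin: centre of its underside, z up.
- purple_sleeve: Purple anodised metal sleeve standing on end, a tube of outer diameter 40 mm, bore 18 mm, 42 mm tall, about 200 g. Origin: centre of its underside, z up its axis.
- bearing_ring: Light aluminium-coloured bearing ring lying flat, outer diameter 52 mm, bore 28 mm, 26 mm tall, about 180 g. Origin: centre of its underside, z up its axis.
- green_bump_stop: Green bump stop: a solid round block, diameter 46 mm from the base up to 30 mm, then a narrower ribbed nose (39 mm and less), 50 mm tall in all, about 80 g. Stands on its wide base on the bench. Origin: centre of its underside, z up its axis. Stands among the stock; not part of either kit.
- spray_can: Spray can with a yellow band standing at the far side of the bench, diameter 65 mm, 170 mm tall; loose, not to be disturbed. Origin: centre of its underside.
- damper: Orange damper (shock absorber) with a steel rod, lying along its y at the far side of the bench, 379 mm long, 44 mm thick, 1.8 kg; loose, not to be disturbed. Origin: at bench height under about its middle.

How it is judged:
By the outcome, as a careful person would: the job done as asked, in the order asked, and still so for the second after the job is handed in, with the robot touching nothing.
It also fails if it takes over 120 s, if anything falls off the work surface, if the arm or the gripper's body presses on something with over 40 N, if the wrist force passes 120 N, or if a joint passes its speed limit or range.

## Working session

There is one attempt and no reset: what is moved stays moved. The work goes in short steps, Python scripts to look and compute and a tool call to move; the robot and the scene stay as the last step left them, time stands still between calls to the robot, and variables do not carry over. Pictures are saved under pics/ and viewed, at most 14 in all, crops included, and the job is handed in when it is done.

Besides the shell and the picture viewer there is one more tool, called after ">>>" as a command line: name --argument value ..., lists and objects as JSON in quotes. apply_moves: Moves the arm, as the interface text tells. Its arguments: {"type":"object","properties":{"motion":{"type":"array","items":{"type":"object","properties":{"x":{"type":"number"},"y":{"type":"number"},"z":{"type":"number"},"rx":{"type":"number"},"ry":{"type":"number"},"rz":{"type":"number"},"claw":{"type":"number"}}}},"grip_force":{"type":"number"}},"required":["motion"]}

```bash
mkdir -p pics; ls; cat > h.py <<'E'
import numpy as np, cv2, json
def save(vision,name,fn):
    d=vision.get_image(name); cv2.imwrite(f'pics/{fn}.png',d['img'][:,:,::-1])
    np.savez(f'pics/{fn}.npz',**{k:np.array(v) for k,v in d.items()}); return d
def ray(fn,u,v,z):
    d=np.load(f'pics/{fn}.npz'); f=200/np.tan(np.radians(d['vfov'])/2)
    R=cv2.Rodrigues(d['rvec'].astype(float))[0]; t=d['tvec'].reshape(3)
    c=-R.T@t; r=R.T@np.array([(u-d['cx'])/f,(v-d['cy'])/f,1]); return c+r*(z-c[2])/r[2]
def proj(fn,p):
    d=np.load(f'pics/{fn}.npz'); f=200/np.tan(np.radians(d['vfov'])/2)
    K=np.array([[f,0,float(d['cx'])],[0,f,float(d['cy'])],[0,0,1]])
    return cv2.projectPoints(np.array(p,float).reshape(-1,1,3),d['rvec'].astype(float),d['tvec'].astype(float),K,None)[0].reshape(-1,2)
E
python3 - <<'E'
from station import ctrl, vision
from h import *
for n in ['top','side','wrist']:
    d=save(vision,n,n+'0'); print(n,d['vfov'],d['cx'],d['cy'],d['rvec'],d['tvec'])
print(ctrl.get_obs())
E
```

```text
pics
top 43.867512716140226 317.2355546608852 199.41894994319182 [ 2.20720342 -2.14708759  0.02365845] [0.0046493  0.60937389 1.01111007]
side 50.102789214816696 318.00802091579254 200.2565450295964 [ 2.30932387 -0.85331219  0.3319462 ] [-0.45768948  0.32233794  0.66910112]
wrist 61.753277774539676 318.34724385179004 203.0343959044521 [-2.46318     1.53798591  0.21372981] [-0.72259079 -0.03438432  0.37793515]
{'clock': 0.15, 'joint_pos': array([ 1.02250423,  0.59192635,  0.04835468,  1.60951857, -0.0333025 ,
        0.94272629, -0.03372292]), 'qd': array([-2.29478248e-03, -5.08731924e-03,  1.97947412e-03, -4.48388173e-03,
        1.22854891e-07,  1.87680591e-03, -1.70973747e-03]), 'joint_torque': array([ 3.24595094e-03, -5.49247420e+01,  1.54925097e+00, -1.98452264e+01,
        9.45689360e-03,  5.68882519e-03, -1.13701816e-06]), 'eef_pos': array([ 0.31818939, -0.65075031,  0.24139512]), 'eef_rot': array([ 9.74254232e-01,  2.25450450e-01, -2.58709118e-04, -8.47903053e-04]), 'contact_force': array([ 0.84724795, -0.37796697, -0.3621289 ]), 'wrist_torque': array([-0.01821411,  0.05081272,  0.0021082 ]), 'gripper_force': 0.0, 'grip_width': 0.08582105330254217}
```

View pics/top0.png

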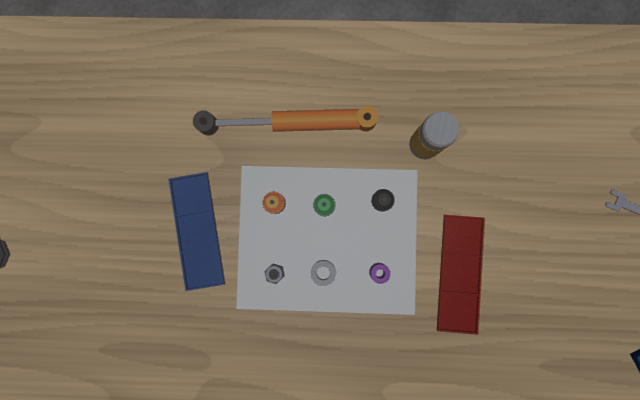

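View pics/side0.png

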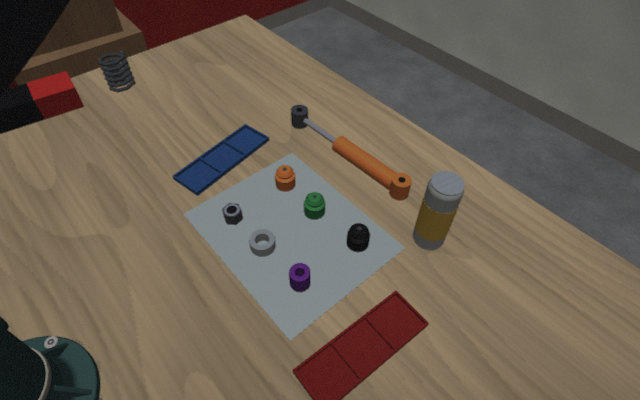

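The top view shows the stock on a white sheet: orange (274,203), green (324,205), black (383,200), nut (274,273), ring (323,272) and sleeve (380,273). The blue tray is at about (197,231) and the red tray at (461,274). The side view agrees with this. Next I'll segment and refine these positions.

```bash
python3 - <<'E'
from h import *
im=cv2.imread('pics/top0.png'); 
c=cv2.resize(im[170:310,240:420],None,fx=4.4,fy=4.2,interpolation=cv2.INTER_CUBIC) if 0 else cv2.resize(im[165:310,235:425],None,fx=4,fy=4,interpolation=cv2.INTER_CUBIC)
cv2.imwrite('pics/crop1.png',c)
b,g,r=[im[:,:,i].astype(int) for i in range(3)]
for nm,m in [('blue',(b>r+25)&(b>g+15)),('red',(r>g+40)&(r>b+40)&(np.arange(640)[None]>430)&(np.arange(400)[:,None]>205))]:
    m=m.astype(np.uint8); n,l,s,ce=cv2.connectedComponentsWithStats(m); i=1+np.argmax(s[1:,4])
    pts=np.argwhere(l==i)[:,::-1].astype(np.float32); q=cv2.boxPoints(cv2.minAreaRect(pts))
    w=np.array([ray('top0',u,v,0.012)[:2] for u,v in q]); print(nm,q.round(1).tolist(),w.round(4).tolist(),w.mean(0), [np.linalg.norm(w[k]-w[k-1]).round(4) for k in range(4)])
    e=max([w[k]-w[k-1] for k in range(4)],key=np.linalg.norm); print('yaw',np.degrees(np.arctan2(e[1],e[0])))
for nm,u,v,z in [('orange',274,203,.05),('green',324,205,.05),('black',383,200,.05),('nut',274.3,273.5,.028),('ring',323,272.5,.026),('sleeve',380,273,.042),('can',440,130,.17)]:
    print(nm,ray('top0',u,v,z).round(4))
E
```

```text
blue [[168.0, 177.89999389648438], [206.5, 172.0], [223.6999969482422, 284.20001220703125], [185.1999969482422, 290.1000061035156]] [[0.6462, 0.3372], [0.6607, 0.2561], [0.4282, 0.2105], [0.4134, 0.2904]] [0.53712098 0.27355935] [np.float64(0.2375), np.float64(0.0824), np.float64(0.237), np.float64(0.0813)]
yaw 11.367178261543822
red [[437.1000061035156, 331.6000061035156], [444.20001220703125, 214.39999389648438], [484.5, 216.8000030517578], [477.3999938964844, 334.1000061035156]] [[0.3466, -0.2298], [0.5854, -0.2407], [0.5826, -0.3229], [0.3445, -0.311]] [ 0.46477511 -0.27609215] [np.float64(0.0813), np.float64(0.2391), np.float64(0.0823), np.float64(0.2384)]
yaw -2.609293623501908
orange [0.5977 0.107  0.05  ]
green [0.5964 0.0065 0.05  ]
black [ 0.6096 -0.1109  0.05  ]
nut [0.455  0.1042 0.028 ]
ring [0.46   0.0052 0.026 ]
sleeve [ 0.4641 -0.1088  0.042 ]
can [ 0.7288 -0.1964  0.17  ]
```

View pics/crop1.png

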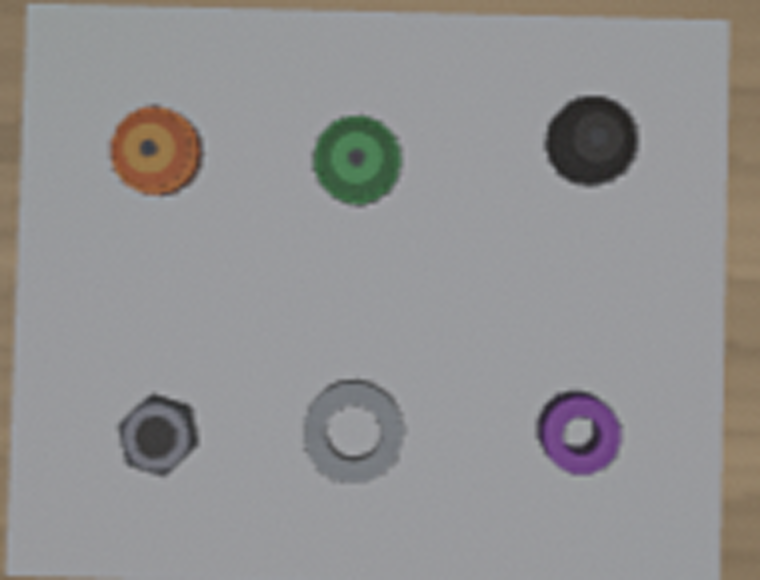

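The crop shows top centres in full-image pixels: orange (272,202), nut (274.3,273.7), sleeve (380.2,273), black (384,199.3) and ring (323.5,273). All of them, and the tray sizes (238x82), agree with the given dimensions. I'm starting to move and will refine from the wrist camera.

>>> apply_moves --motion '[{"x": 0.02,"y": 0.06,"rz": -0.0256},{"x": 0.02,"y": 0.06,"rz": -0.0256},{"x": 0.02,"y": 0.06,"rz": -0.0256},{"x": 0.02,"y": 0.06,"rz": -0.0256},{"x": 0.02,"y": 0.06,"rz": -0.0256},{"x": 0.02,"y": 0.06,"rz": -0.0256},{"x": 0.02,"y": 0.06,"rz": -0.0256},{"x": 0.02,"y": 0.06,"rz": -0.0256},{"x": 0.02,"y": 0.06,"rz": -0.0256},{"x": 0.02,"y": 0.06,"rz": -0.0256}]'

```text
$.motion[0]: bad value
```

```bash
python3 - <<'E'
from station import ctrl, vision
from h import *
d=save(vision,'wrist','w1'); o=ctrl.get_obs(); print(o['clock'],o['eef_pos'],o['eef_rot'],o['contact_force'])
im=d['img']
print('cam',ray('w1',0,0,10)*0+(-cv2.Rodrigues(d['rvec'])[0].T@d['tvec'].reshape(3)))
P=[[.5977,.107,.05],[.455,.1042,.028],[.4641,-.1088,.042],[.6096,-.1109,.05],[.46,.0052,.026],[.5964,.0065,.05]]
print(proj('w1',P).round(0).tolist())
E
```

```text
0.2 [ 0.31826122 -0.65085698  0.24155987] [ 9.74251394e-01  2.25463356e-01 -2.02339046e-04 -6.74112667e-04] [-0.58994969 -0.72284178  0.11997553]
cam [ 0.37908852 -0.62003483  0.37177613]
[[-763.0, -930.0], [-585.0, -478.0], [-275.0, -330.0], [-293.0, -659.0], [-413.0, -391.0], [-530.0, -777.0]]
```

View pics/w1.png

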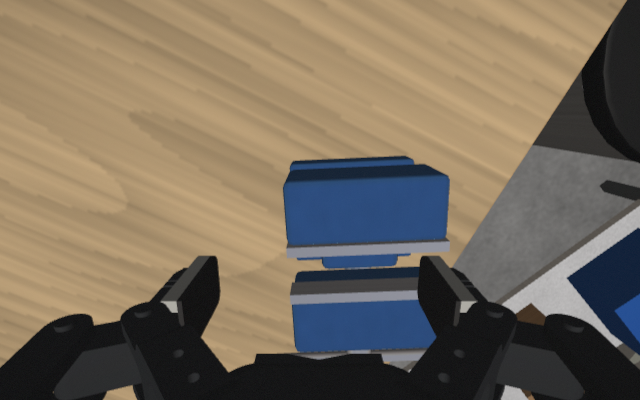

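The wrist view at the start pose shows only a blue fixture under the gripper, with none of the parts in frame. The move was refused, so the rows probably need every field.

>>> apply_moves --motion '[{"x": 0.02,"y": 0.06,"z": 0,"rx": 0,"ry": 0,"rz": -0.0256,"claw": 0.085},{"x": 0.02,"y": 0.06,"z": 0,"rx": 0,"ry": 0,"rz": -0.0256,"claw": 0.085},{"x": 0.02,"y": 0.06,"z": 0,"rx": 0,"ry": 0,"rz": -0.0256,"claw": 0.085},{"x": 0.02,"y": 0.06,"z": 0,"rx": 0,"ry": 0,"rz": -0.0256,"claw": 0.085},{"x": 0.02,"y": 0.06,"z": 0,"rx": 0,"ry": 0,"rz": -0.0256,"claw": 0.085},{"x": 0.02,"y": 0.06,"z": 0,"rx": 0,"ry": 0,"rz": -0.0256,"claw": 0.085},{"x": 0.02,"y": 0.06,"z": 0,"rx": 0,"ry": 0,"rz": -0.0256,"claw": 0.085},{"x": 0.02,"y": 0.06,"z": 0,"rx": 0,"ry": 0,"rz": -0.0256,"claw": 0.085},{"x": 0.02,"y": 0.06,"z": 0,"rx": 0,"ry": 0,"rz": -0.0256,"claw": 0.085},{"x": 0.02,"y": 0.06,"z": 0,"rx": 0,"ry": 0,"rz": -0.0256,"claw": 0.085}]' --grip_force 50

```text
clock: 1.45
eef_pos: [0.5166, -0.0565, 0.2425]
eef_rot: [0.995, 0.099, 0.0, 0.0]
contact_force: [0.4, -0.5, -0.1]
grip_width: 0.0849
gripper_force: 0.0
```

View wrist.

```bash
python3 - <<'E'
from station import ctrl, vision
from h import *
d=save(vision,'wrist','w2'); o=ctrl.get_obs(); print(o['eef_pos'],o['eef_rot'])
P=[[.5977,.107,.05],[.455,.1042,.028],[.4641,-.1088,.042],[.6096,-.1109,.05],[.46,.0052,.026],[.5964,.0065,.05]]
print(proj('w2',P).round(0).tolist())
E
```

```text
[ 0.52001634 -0.04526547  0.24272406] [ 0.9944472   0.10516267  0.00238603 -0.00314583]
[[158.0, 59.0], [161.0, 204.0], [358.0, 237.0], [397.0, 95.0], [254.0, 216.0], [269.0, 84.0]]
```

View pics/w2.png

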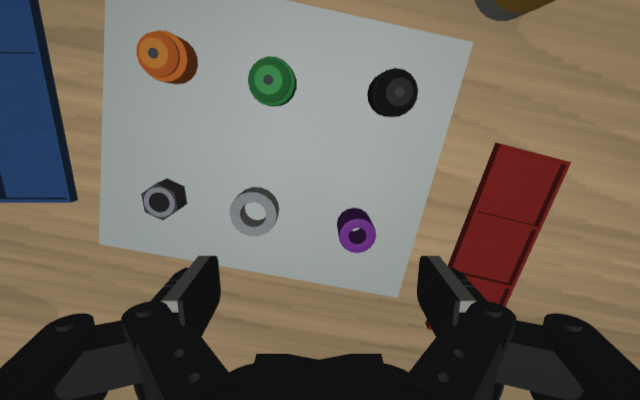

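The wrist view shows the tops at orange (153,53), green (268,80), black (400,93), nut (158,201), ring (254,211) and sleeve (357,236), a few pixels from the prediction. I'll combine both views and enlarge the nut.

```bash
python3 - <<'E'
from h import *
from station import vision
d=save(vision,'wrist','w3')
A={'orange':[(272,202),(153,53),.05],'black':[(384.2,199.3),(400,93),.05],'green':[(324,204.4),(268,80),.05],'nut':[(274.3,273.7),(158,201),.028],'ring':[(323.5,273),(254,211),.026],'sleeve':[(380.2,273),(357,236),.042]}
for k,(a,b,z) in A.items(): print(k,ray('top0',*a,z)[:2].round(4),ray('w2',*b,z)[:2].round(4))
im=d['img'][:,:,::-1]; cv2.imwrite('pics/c2.png',cv2.resize(im[165:255,120:300],None,fx=4.4,fy=4.4,interpolation=cv2.INTER_CUBIC))
E
```

```text
orange [0.5996 0.1111] [0.6018 0.1118]
black [ 0.611  -0.1132] [ 0.6121 -0.1128]
green [0.5976 0.0065] [0.5995 0.0078]
nut [0.4546 0.1042] [0.4572 0.1075]
ring [0.459  0.0041] [0.4656 0.0055]
sleeve [ 0.4641 -0.1092] [ 0.4649 -0.1073]
```

View pics/c2.png

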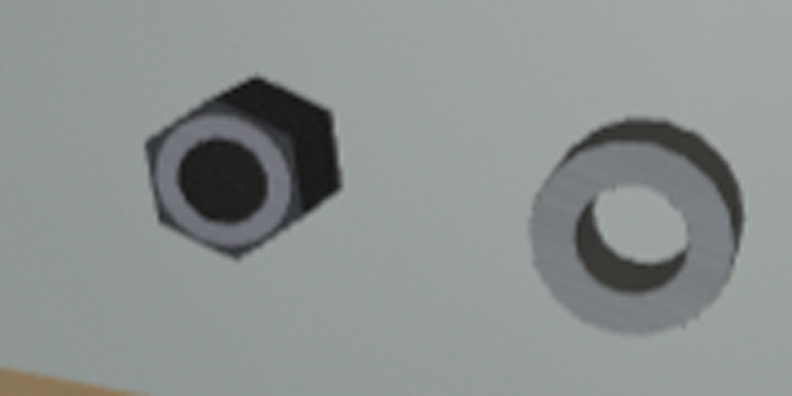

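The enlarged crop shows the nut's top-face corners, in crop pixels, at (147,147), (160,220), (237,259), (303,213), (290,145) and (215,104). The ring top centre is at (635,237).

```bash
python3 - <<'E'
from h import *
C=[(147,147),(160,220),(237,259),(303,213),(290,145),(215,104)]
W=np.array([ray('w3',120+x/4.4,165+y/4.4,.028)[:2] for x,y in C]); print(W.mean(0),[np.linalg.norm(W[i]-W[i-3]).round(4) for i in range(3)])
a=np.degrees([np.arctan2(*(p-W.mean(0))[::-1]) for p in W]); print(a.round(1),(a%60).round(1))
print('ring',ray('w3',120+635/4.4,165+237/4.4,.026))
B=[(257,76),(332,111),(341,186)]
V=np.array([ray('w3',120+x/4.4,165+y/4.4,0)[:2] for x,y in B]); print(V, 'ctr from opp corners base', )
d=V[1:]-V[:-1]; print(np.degrees(np.arctan2(d[:,1],d[:,0])),np.linalg.norm(d,axis=1))
im=cv2.imread('pics/w3.png').astype(int); b,g,r=im[:,:,0],im[:,:,1],im[:,:,2]
from station import ctrl
print(ctrl.get_obs()['eef_pos'],ctrl.get_obs()['eef_rot'])
E
```

```text
[0.45587249 0.10547824] [np.float64(0.04), np.float64(0.0391), np.float64(0.0394)]
[  76.1  131.6 -166.3 -101.5  -48.9   12.7] [16.1 11.6 13.7 18.5 11.1 12.7]
ring [0.46228743 0.005221   0.026     ]
[[0.47569851 0.11119822]
 [0.47049045 0.09107685]
 [0.45065974 0.08643301]] ctr from opp corners base
[-104.51153122 -166.82029158] [0.02078445 0.02036719]
[ 0.51883712 -0.04920439  0.24261113] [ 0.9943713   0.10592001  0.00159462 -0.00203244]
```

Nut corners at about 14° mod 60 put its flats at 104°, and the gripper already closes along 102°. Now I'm picking the orange stop at (0.601, 0.111).

>>> apply_moves --motion '[{"x": 0.0205,"y": 0.04,"z": -0.03,"rx": 0,"ry": 0,"rz": 0,"claw": 0.085},{"x": 0.0205,"y": 0.04,"z": -0.03,"rx": 0,"ry": 0,"rz": 0,"claw": 0.085},{"x": 0.0205,"y": 0.04,"z": -0.03,"rx": 0,"ry": 0,"rz": 0,"claw": 0.085},{"x": 0.0205,"y": 0.0405,"z": -0.03,"rx": 0,"ry": 0,"rz": 0,"claw": 0.085},{"x": 0,"y": 0,"z": 0,"rx": 0,"ry": 0,"rz": 0,"claw": 0.085},{"x": 0,"y": 0,"z": 0,"rx": 0,"ry": 0,"rz": 0,"claw": 0.085},{"x": 0,"y": 0,"z": -0.03,"rx": 0,"ry": 0,"rz": 0,"claw": 0.085}]'

```text
clock: 2.42
eef_pos: [0.6004, 0.1002, 0.0948]
eef_rot: [0.995, 0.098, 0.003, 0.0]
contact_force: [0.3, -0.0, -0.4]
grip_width: 0.0849
gripper_force: 0.0
```

>>> apply_moves --motion '[{"x": 0,"y": 0,"z": 0,"rx": 0,"ry": 0,"rz": 0,"claw": 0.085},{"x": 0,"y": 0,"z": 0,"rx": 0,"ry": 0,"rz": 0,"claw": 0.085}]'

```text
clock: 2.68
eef_pos: [0.5985, 0.1008, 0.0935]
eef_rot: [0.995, 0.098, 0.001, 0.0]
contact_force: [0.1, 0.7, -0.8]
grip_width: 0.0851
gripper_force: 0.0
```

```bash
python3 - <<'E'
from station import ctrl, vision
from h import *
d=save(vision,'wrist','w4'); print(ctrl.get_obs()['eef_pos'],ctrl.get_obs()['joint_pos'])
b=d['img'].astype(int); m=((b[:,:,0]>b[:,:,2]+60)&(b[:,:,0]>120)&(np.arange(400)[:,None]<330)).astype(np.uint8)
n,l,s,c=cv2.connectedComponentsWithStats(m); i=1+np.argmax(s[1:,4]); print(s[i],c[i])
E
```

```text
[0.59875606 0.10117402 0.093643  ] [-2.40861111e-01  6.41923309e-01 -1.90405800e-03  1.97768508e+00
  3.21279083e-03  5.20268593e-01 -1.61853789e+00]
[ 266  179   74   73 3854] [302.20186819 214.89102231]
```

View pics/w4.png

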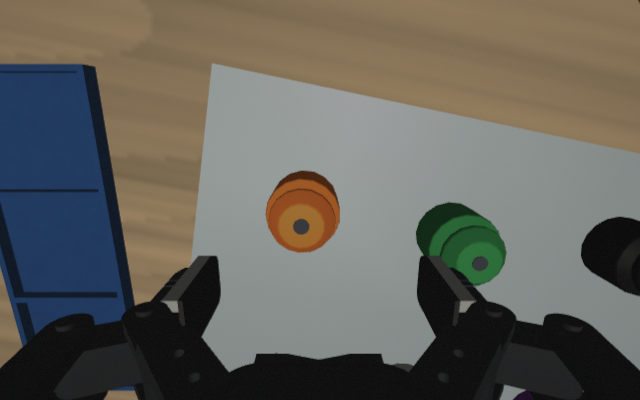

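Orange's nose tip is at (301,226), left of the finger mid-line at about 319, so it needs a few mm of +y.

```bash
python3 - <<'E'
from h import *
print(ray('w4',301,226,.05)); print(ray('w4',480,263,.05))
print(proj('w4',[[.5988,.1012,.05],[.5988,.1012,.0936]]))
E
```

```text
[0.60251836 0.11245097 0.05      ]
[0.60047051 0.00867196 0.05      ]
[[319.72486121 235.94627687]
 [320.14943813 272.8068822 ]]
```

>>> apply_moves --motion '[{"x": 0.003,"y": 0.011,"z": 0,"rx": 0,"ry": 0,"rz": 0,"claw": 0.085},{"x": 0,"y": 0,"z": -0.024,"rx": 0,"ry": 0,"rz": 0,"claw": 0.085},{"x": 0,"y": 0,"z": -0.024,"rx": 0,"ry": 0,"rz": 0,"claw": 0.085},{"x": 0,"y": 0,"z": -0.024,"rx": 0,"ry": 0,"rz": 0,"claw": 0.085},{"x": 0,"y": 0,"z": 0,"rx": 0,"ry": 0,"rz": 0,"claw": 0.085},{"x": 0,"y": 0,"z": 0,"rx": 0,"ry": 0,"rz": 0,"claw": 0.085},{"x": 0,"y": 0,"z": 0,"rx": 0,"ry": 0,"rz": 0,"claw": 0.03},{"x": 0,"y": 0,"z": 0,"rx": 0,"ry": 0,"rz": 0,"claw": 0.03},{"x": 0,"y": 0,"z": 0,"rx": 0,"ry": 0,"rz": 0,"claw": 0.03},{"x": 0,"y": 0,"z": 0,"rx": 0,"ry": 0,"rz": 0,"claw": 0.03}]' --grip_force 50

```text
clock: 3.98
eef_pos: [0.6018, 0.1131, 0.0215]
eef_rot: [0.995, 0.099, 0.001, -0.0]
contact_force: [-1.3, -0.4, 5.2]
grip_width: 0.0443
gripper_force: 50.5
```

Gripped. Now carrying it to the blue +78 compartment at (0.614, 0.289).

>>> apply_moves --motion '[{"x": 0,"y": 0,"z": 0.025,"rx": 0,"ry": 0,"rz": 0,"claw": 0.03},{"x": 0,"y": 0,"z": 0.035,"rx": 0,"ry": 0,"rz": 0,"claw": 0.03},{"x": 0.003,"y": 0.044,"z": 0,"rx": 0,"ry": 0,"rz": 0,"claw": 0.03},{"x": 0.003,"y": 0.044,"z": 0,"rx": 0,"ry": 0,"rz": 0,"claw": 0.03},{"x": 0.003,"y": 0.044,"z": 0,"rx": 0,"ry": 0,"rz": 0,"claw": 0.03},{"x": 0.003,"y": 0.044,"z": 0,"rx": 0,"ry": 0,"rz": 0,"claw": 0.03},{"x": 0,"y": 0,"z": 0,"rx": 0,"ry": 0,"rz": 0,"claw": 0.03},{"x": 0,"y": 0,"z": 0,"rx": 0,"ry": 0,"rz": 0,"claw": 0.03},{"x": 0,"y": 0,"z": 0,"rx": 0,"ry": 0,"rz": 0,"claw": 0.03}]'

```text
clock: 5.1
eef_pos: [0.6132, 0.2867, 0.0802]
eef_rot: [0.995, 0.098, -0.0, 0.001]
contact_force: [0.1, -0.5, -0.9]
grip_width: 0.0444
gripper_force: 51.2
```

>>> apply_moves --motion '[{"x": 0,"y": 0.002,"z": -0.03,"rx": 0,"ry": 0,"rz": 0,"claw": 0.03},{"x": 0,"y": 0,"z": -0.018,"rx": 0,"ry": 0,"rz": 0,"claw": 0.03},{"x": 0,"y": 0,"z": -0.0055,"rx": 0,"ry": 0,"rz": 0,"claw": 0.03},{"x": 0,"y": 0,"z": 0,"rx": 0,"ry": 0,"rz": 0,"claw": 0.03},{"x": 0,"y": 0,"z": 0,"rx": 0,"ry": 0,"rz": 0,"claw": 0.03}]'

```text
clock: 5.72
eef_pos: [0.6138, 0.2912, 0.0274]
eef_rot: [0.995, 0.099, 0.001, -0.0]
contact_force: [-0.2, 0.2, -0.6]
grip_width: 0.0439
gripper_force: 51.2
```

>>> apply_moves --motion '[{"x": 0,"y": 0,"z": -0.002,"rx": 0,"ry": 0,"rz": 0,"claw": 0.03},{"x": 0,"y": 0,"z": 0,"rx": 0,"ry": 0,"rz": 0,"claw": 0.03},{"x": 0,"y": 0,"z": 0,"rx": 0,"ry": 0,"rz": 0,"claw": 0.07},{"x": 0,"y": 0,"z": 0,"rx": 0,"ry": 0,"rz": 0,"claw": 0.07},{"x": 0,"y": 0,"z": 0,"rx": 0,"ry": 0,"rz": 0,"claw": 0.07},{"x": 0,"y": 0,"z": 0.03,"rx": 0,"ry": 0,"rz": 0,"claw": 0.07},{"x": 0,"y": 0,"z": 0.04,"rx": 0,"ry": 0,"rz": 0,"claw": 0.08}]'

```text
clock: 6.6
eef_pos: [0.6121, 0.2906, 0.0942]
eef_rot: [0.995, 0.099, -0.001, 0.001]
contact_force: [0.2, 1.2, -0.6]
grip_width: 0.0799
gripper_force: 0.0
```

>>> apply_moves --motion '[{"x": -0.039,"y": -0.046,"z": 0,"rx": 0,"ry": 0,"rz": 0.011,"claw": 0.085},{"x": -0.039,"y": -0.046,"z": 0,"rx": 0,"ry": 0,"rz": 0.011,"claw": 0.085},{"x": -0.039,"y": -0.046,"z": 0,"rx": 0,"ry": 0,"rz": 0.011,"claw": 0.085},{"x": -0.039,"y": -0.046,"z": 0,"rx": 0,"ry": 0,"rz": 0.011,"claw": 0.085},{"x": 0,"y": 0,"z": 0,"rx": 0,"ry": 0,"rz": 0,"claw": 0.085},{"x": 0,"y": 0,"z": 0,"rx": 0,"ry": 0,"rz": 0,"claw": 0.085},{"x": 0,"y": 0,"z": 0,"rx": 0,"ry": 0,"rz": 0,"claw": 0.085}]'

```text
clock: 7.48
eef_pos: [0.459, 0.1087, 0.095]
eef_rot: [0.993, 0.122, 0.001, -0.001]
contact_force: [1.2, -0.1, 0.2]
grip_width: 0.085
gripper_force: 0.0
```

```bash
python3 - <<'E'
from station import ctrl, vision
from h import *
d=save(vision,'wrist','w5'); print(ctrl.get_obs()['eef_pos'],ctrl.get_obs()['eef_rot'])
print(proj('w5',[[.456,.1055,.028],[.6138,.2912,.054]]))
E
```

```text
[0.45877271 0.10868964 0.09492253] [ 9.92537104e-01  1.21937749e-01  1.04225425e-03 -4.42865185e-04]
[[ 324.05931196  228.6286329 ]
 [ -33.62782055 -223.22675424]]
```

View pics/w5.png

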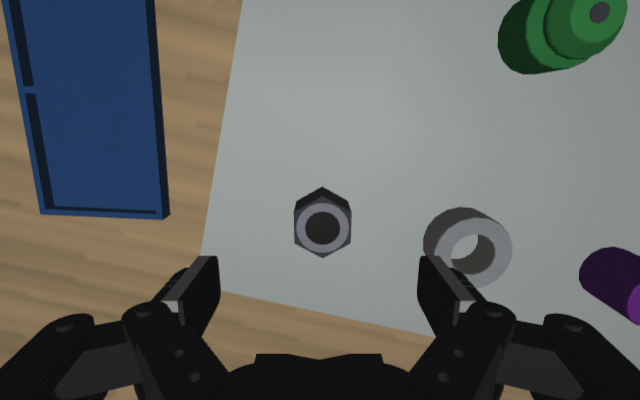

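The nut's flats are square to the fingers, with its top centre at (322.5,227.5), so it sits about 3 mm off the tool.

>>> apply_moves --motion '[{"x": -0.0025,"y": -0.0027,"z": -0.025,"rx": 0,"ry": 0,"rz": 0,"claw": 0.085},{"x": 0,"y": 0,"z": -0.025,"rx": 0,"ry": 0,"rz": 0,"claw": 0.085},{"x": 0,"y": 0,"z": -0.025,"rx": 0,"ry": 0,"rz": 0,"claw": 0.085},{"x": 0,"y": 0,"z": 0,"rx": 0,"ry": 0,"rz": 0,"claw": 0.085},{"x": 0,"y": 0,"z": 0,"rx": 0,"ry": 0,"rz": 0,"claw": 0.06},{"x": 0,"y": 0,"z": 0,"rx": 0,"ry": 0,"rz": 0,"claw": 0.02},{"x": 0,"y": 0,"z": 0,"rx": 0,"ry": 0,"rz": 0,"claw": 0.02},{"x": 0,"y": 0,"z": 0,"rx": 0,"ry": 0,"rz": 0,"claw": 0.02},{"x": 0,"y": 0,"z": 0,"rx": 0,"ry": 0,"rz": 0,"claw": 0.02}]'

```text
clock: 8.65
eef_pos: [0.4552, 0.1046, 0.0208]
eef_rot: [0.993, 0.121, 0.001, -0.0]
contact_force: [-0.3, 1.0, 4.6]
grip_width: 0.0352
gripper_force: 49.9
```

>>> apply_moves --motion '[{"x": 0,"y": 0,"z": 0.025,"rx": 0,"ry": 0,"rz": 0,"claw": 0.02},{"x": 0,"y": 0,"z": 0.035,"rx": 0,"ry": 0,"rz": 0,"claw": 0.02},{"x": 0.0205,"y": 0.042,"z": 0,"rx": 0,"ry": 0,"rz": -0.011,"claw": 0.02},{"x": 0.0205,"y": 0.042,"z": 0,"rx": 0,"ry": 0,"rz": -0.011,"claw": 0.02},{"x": 0.0205,"y": 0.0425,"z": 0,"rx": 0,"ry": 0,"rz": -0.011,"claw": 0.02},{"x": 0.0205,"y": 0.0425,"z": 0,"rx": 0,"ry": 0,"rz": -0.011,"claw": 0.02},{"x": 0,"y": 0,"z": 0,"rx": 0,"ry": 0,"rz": 0,"claw": 0.02},{"x": 0,"y": 0,"z": 0,"rx": 0,"ry": 0,"rz": 0,"claw": 0.02},{"x": 0,"y": 0,"z": -0.03,"rx": 0,"ry": 0,"rz": 0,"claw": 0.02},{"x": 0,"y": 0,"z": 0,"rx": 0,"ry": 0,"rz": 0,"claw": 0.02}]'

```text
clock: 9.9
eef_pos: [0.5342, 0.2704, 0.0482]
eef_rot: [0.995, 0.098, -0.003, 0.002]
contact_force: [-0.2, -1.1, -1.8]
grip_width: 0.0347
gripper_force: 50.8
```

>>> apply_moves --motion '[{"x": 0.001,"y": 0.001,"z": -0.015,"rx": 0,"ry": 0,"rz": 0,"claw": 0.02},{"x": 0,"y": 0,"z": -0.008,"rx": 0,"ry": 0,"rz": 0,"claw": 0.02},{"x": 0,"y": 0,"z": 0,"rx": 0,"ry": 0,"rz": 0,"claw": 0.02},{"x": 0,"y": 0,"z": 0,"rx": 0,"ry": 0,"rz": 0,"claw": 0.02}]'

```text
clock: 10.4
eef_pos: [0.5378, 0.2745, 0.0271]
eef_rot: [0.995, 0.099, 0.0, -0.0]
contact_force: [0.5, -0.6, -1.8]
grip_width: 0.035
gripper_force: 50.8
```

>>> apply_moves --motion '[{"x": 0,"y": 0,"z": -0.002,"rx": 0,"ry": 0,"rz": 0,"claw": 0.02},{"x": 0,"y": 0,"z": 0,"rx": 0,"ry": 0,"rz": 0,"claw": 0.02},{"x": 0,"y": 0,"z": 0,"rx": 0,"ry": 0,"rz": 0,"claw": 0.06},{"x": 0,"y": 0,"z": 0,"rx": 0,"ry": 0,"rz": 0,"claw": 0.06},{"x": 0,"y": 0,"z": 0,"rx": 0,"ry": 0,"rz": 0,"claw": 0.06},{"x": 0,"y": 0,"z": 0.03,"rx": 0,"ry": 0,"rz": 0,"claw": 0.07},{"x": 0,"y": 0,"z": 0.04,"rx": 0,"ry": 0,"rz": 0,"claw": 0.08},{"x": 0,"y": 0,"z": 0.01,"rx": 0,"ry": 0,"rz": 0,"claw": 0.085}]'

```text
clock: 11.4
eef_pos: [0.5392, 0.2752, 0.1073]
eef_rot: [0.995, 0.099, 0.002, -0.001]
contact_force: [0.9, 0.2, 1.1]
grip_width: 0.0853
gripper_force: 0.0
```

>>> apply_moves --motion '[{"x": -0.0092,"y": -0.0479,"z": 0,"rx": 0,"ry": 0,"rz": 0,"claw": 0.085},{"x": -0.0092,"y": -0.0479,"z": 0,"rx": 0,"ry": 0,"rz": 0,"claw": 0.085},{"x": -0.0092,"y": -0.0479,"z": 0,"rx": 0,"ry": 0,"rz": 0,"claw": 0.085},{"x": -0.0092,"y": -0.0479,"z": 0,"rx": 0,"ry": 0,"rz": 0,"claw": 0.085},{"x": -0.0092,"y": -0.0479,"z": 0,"rx": 0,"ry": 0,"rz": 0,"claw": 0.085},{"x": -0.0092,"y": -0.0479,"z": 0,"rx": 0,"ry": 0,"rz": 0,"claw": 0.085},{"x": -0.0092,"y": -0.0479,"z": 0,"rx": 0,"ry": 0,"rz": 0,"claw": 0.085},{"x": -0.0092,"y": -0.0479,"z": 0,"rx": 0,"ry": 0,"rz": 0,"claw": 0.085},{"x": 0,"y": 0,"z": 0,"rx": 0,"ry": 0,"rz": 0,"claw": 0.085},{"x": 0,"y": 0,"z": 0,"rx": 0,"ry": 0,"rz": 0,"claw": 0.085}]'

```text
clock: 12.65
eef_pos: [0.4639, -0.1085, 0.1045]
eef_rot: [0.995, 0.099, -0.0, -0.0]
contact_force: [-0.1, -0.5, -0.5]
grip_width: 0.0852
gripper_force: 0.0
```

```bash
python3 - <<'E'
from station import ctrl, vision
from h import *
d=save(vision,'wrist','w6'); print(ctrl.get_obs()['eef_pos'])
print(proj('w6',[[.4645,-.1083,.042],[.4605,.0048,.026],[.6115,-.113,.05]]))
# purple top face: bright purple
a=d['img'].astype(int); m=((a[:,:,0]>a[:,:,1]+50)&(a[:,:,2]>a[:,:,1]+50)&(a[:,:,0]>100)).astype(np.uint8)
n,l,s,c=cv2.connectedComponentsWithStats(m); i=1+np.argmax(s[1:,4]); print(s[i],c[i]); 
x,y,w,h=s[i][:4]; print(ray('w6',x+w/2,y+h/2,.042))
s0=save(vision,'side','s6')
E
```

```text
[ 0.46418122 -0.10768476  0.10453422]
[[320.09617859 224.04309272]
 [145.81026081 188.74550287]
 [391.71690314 -58.06584719]]
[303 196  14  13  40] [309.3 201.1]
[ 0.47666917 -0.09968006  0.042     ]
```

View pics/w6.png

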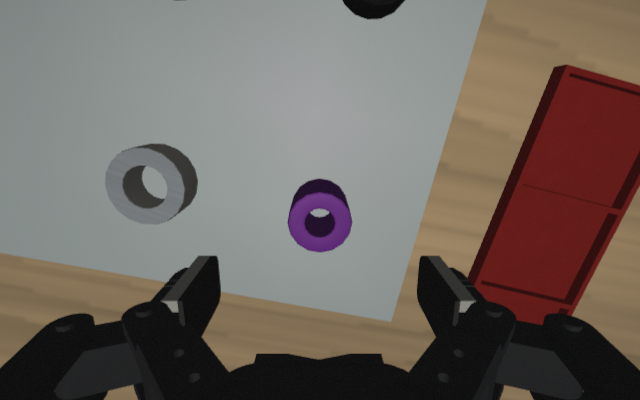

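The sleeve top centre is at (320,221.5), right on the finger mid-line. The ring top is at about (152,186).

>>> apply_moves --motion '[{"x": 0.001,"y": 0,"z": -0.028,"rx": 0,"ry": 0,"rz": 0,"claw": 0.085},{"x": 0,"y": 0,"z": -0.028,"rx": 0,"ry": 0,"rz": 0,"claw": 0.085},{"x": 0,"y": 0,"z": -0.028,"rx": 0,"ry": 0,"rz": 0,"claw": 0.085},{"x": 0,"y": 0,"z": 0,"rx": 0,"ry": 0,"rz": 0,"claw": 0.085},{"x": 0,"y": 0,"z": 0,"rx": 0,"ry": 0,"rz": 0,"claw": 0.06},{"x": 0,"y": 0,"z": 0,"rx": 0,"ry": 0,"rz": 0,"claw": 0.02},{"x": 0,"y": 0,"z": 0,"rx": 0,"ry": 0,"rz": 0,"claw": 0.02},{"x": 0,"y": 0,"z": 0,"rx": 0,"ry": 0,"rz": 0,"claw": 0.02},{"x": 0,"y": 0,"z": 0,"rx": 0,"ry": 0,"rz": 0,"claw": 0.02}]'

```text
clock: 13.88
eef_pos: [0.4657, -0.1088, 0.0221]
eef_rot: [0.995, 0.099, 0.001, 0.0]
contact_force: [0.4, 0.8, 6.2]
grip_width: 0.0391
gripper_force: 49.5
```

```bash
python3 - <<'E'
from h import *
print(ray('w6',320,221.5,.042),ray('w6',152,186,.026))
E
```

```text
[ 0.4660908  -0.10791926  0.042     ] [0.46309506 0.00102487 0.026     ]
```

>>> apply_moves --motion '[{"x": 0,"y": 0,"z": 0.025,"rx": 0,"ry": 0,"rz": 0,"claw": 0.02},{"x": 0,"y": 0,"z": 0.04,"rx": 0,"ry": 0,"rz": 0,"claw": 0.02},{"x": 0,"y": 0.0367,"z": 0,"rx": 0,"ry": 0,"rz": 0,"claw": 0.02},{"x": 0,"y": 0.0475,"z": 0,"rx": 0,"ry": 0,"rz": 0,"claw": 0.02},{"x": -0.001,"y": 0.0475,"z": 0,"rx": 0,"ry": 0,"rz": 0,"claw": 0.02},{"x": -0.001,"y": 0.0475,"z": 0,"rx": 0,"ry": 0,"rz": 0,"claw": 0.02},{"x": -0.001,"y": 0.0475,"z": 0,"rx": 0,"ry": 0,"rz": 0,"claw": 0.02},{"x": -0.001,"y": 0.0475,"z": 0,"rx": 0,"ry": 0,"rz": 0,"claw": 0.02},{"x": -0.001,"y": 0.0475,"z": 0,"rx": 0,"ry": 0,"rz": 0,"claw": 0.02},{"x": 0,"y": 0.0455,"z": 0,"rx": 0,"ry": 0,"rz": 0,"claw": 0.02}]'

```text
clock: 15.12
eef_pos: [0.4595, 0.26, 0.0863]
eef_rot: [0.995, 0.099, 0.0, -0.0]
contact_force: [0.8, -0.2, -2.4]
grip_width: 0.0393
gripper_force: 51.0
```

>>> apply_moves --motion '[{"x": 0,"y": 0,"z": 0,"rx": 0,"ry": 0,"rz": 0,"claw": 0.02},{"x": 0,"y": 0,"z": -0.03,"rx": 0,"ry": 0,"rz": 0,"claw": 0.02},{"x": 0,"y": 0,"z": -0.02,"rx": 0,"ry": 0,"rz": 0,"claw": 0.02},{"x": 0,"y": 0,"z": -0.009,"rx": 0,"ry": 0,"rz": 0,"claw": 0.02},{"x": 0,"y": 0,"z": 0,"rx": 0,"ry": 0,"rz": 0,"claw": 0.02},{"x": 0,"y": 0,"z": 0,"rx": 0,"ry": 0,"rz": 0,"claw": 0.02}]'

```text
clock: 15.88
eef_pos: [0.4604, 0.2582, 0.0273]
eef_rot: [0.995, 0.099, 0.0, -0.0]
contact_force: [-0.3, -0.3, -1.9]
grip_width: 0.0395
gripper_force: 51.1
```

>>> apply_moves --motion '[{"x": 0,"y": 0,"z": -0.0018,"rx": 0,"ry": 0,"rz": 0,"claw": 0.02},{"x": 0,"y": 0,"z": 0,"rx": 0,"ry": 0,"rz": 0,"claw": 0.02},{"x": 0,"y": 0,"z": 0,"rx": 0,"ry": 0,"rz": 0,"claw": 0.065},{"x": 0,"y": 0,"z": 0,"rx": 0,"ry": 0,"rz": 0,"claw": 0.065},{"x": 0,"y": 0,"z": 0,"rx": 0,"ry": 0,"rz": 0,"claw": 0.065},{"x": 0,"y": 0,"z": 0.03,"rx": 0,"ry": 0,"rz": 0,"claw": 0.07},{"x": 0,"y": 0,"z": 0.04,"rx": 0,"ry": 0,"rz": 0,"claw": 0.08},{"x": 0,"y": 0,"z": 0.01,"rx": 0,"ry": 0,"rz": 0,"claw": 0.085}]'

```text
clock: 16.88
eef_pos: [0.4612, 0.2591, 0.107]
eef_rot: [0.995, 0.099, 0.002, -0.001]
contact_force: [-0.3, -0.2, -0.3]
grip_width: 0.0852
gripper_force: 0.0
```

>>> apply_moves --motion '[{"x": 0.0188,"y": -0.0465,"z": 0,"rx": 0,"ry": 0,"rz": -0.0305,"claw": 0.085},{"x": 0.0188,"y": -0.0465,"z": 0,"rx": 0,"ry": 0,"rz": -0.0305,"claw": 0.085},{"x": 0.0188,"y": -0.0465,"z": 0,"rx": 0,"ry": 0,"rz": -0.0305,"claw": 0.085},{"x": 0.0188,"y": -0.0465,"z": 0,"rx": 0,"ry": 0,"rz": -0.0305,"claw": 0.085},{"x": 0.0188,"y": -0.0465,"z": 0,"rx": 0,"ry": 0,"rz": -0.0305,"claw": 0.085},{"x": 0.0188,"y": -0.0465,"z": 0,"rx": 0,"ry": 0,"rz": -0.0305,"claw": 0.085},{"x": 0.0188,"y": -0.0465,"z": 0,"rx": 0,"ry": 0,"rz": -0.0305,"claw": 0.085},{"x": 0.0188,"y": -0.0465,"z": 0,"rx": 0,"ry": 0,"rz": -0.0305,"claw": 0.085},{"x": 0,"y": 0,"z": 0,"rx": 0,"ry": 0,"rz": 0,"claw": 0.085},{"x": 0,"y": 0,"z": 0,"rx": 0,"ry": 0,"rz": 0,"claw": 0.085}]'

```text
clock: 18.12
eef_pos: [0.6096, -0.1132, 0.104]
eef_rot: [1.0, -0.023, -0.001, -0.0]
contact_force: [-0.1, -0.7, -0.3]
grip_width: 0.0848
gripper_force: 0.0
```

```bash
python3 - <<'E'
from station import ctrl, vision
from h import *
d=save(vision,'wrist','w7'); print(ctrl.get_obs()['eef_pos'])
print(proj('w7',[[.6115,-.113,.05]]))
cv2.imwrite('pics/c7.png',cv2.resize(d['img'][100:340,160:480,::-1],None,fx=2.2,fy=2.2))
save(vision,'top','t7'); 
E
```

```text
[ 0.60952803 -0.11202628  0.10415451]
[[319.72359307 226.21729534]]
```

View pics/c7.png

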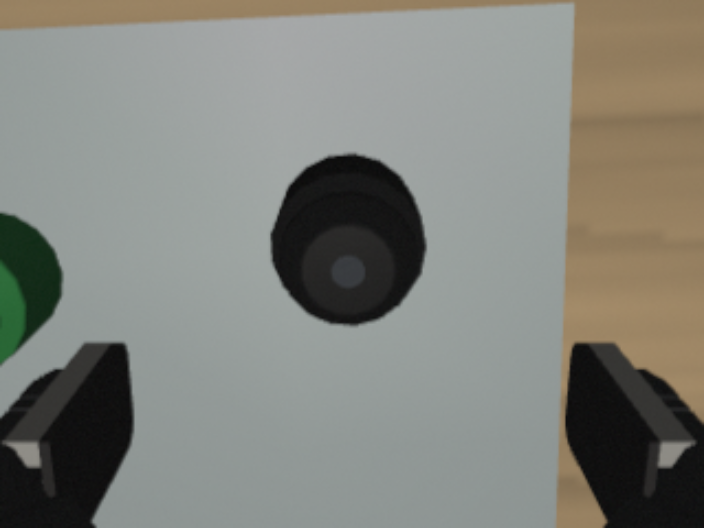

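View pics/t7.png

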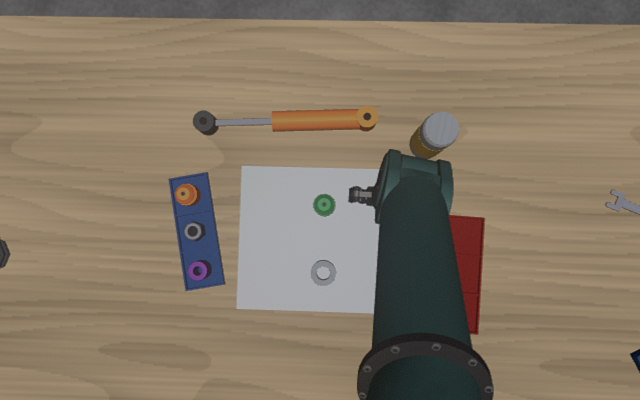

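The crop shows black's nose tip at (318,223), about 1 mm from the estimate. The top view shows orange, nut and sleeve each in its own blue compartment, with green, ring, can and damper undisturbed. Picking black.

>>> apply_moves --motion '[{"x": 0.003,"y": 0,"z": -0.0275,"rx": 0,"ry": 0,"rz": 0,"claw": 0.085},{"x": 0,"y": 0,"z": -0.0275,"rx": 0,"ry": 0,"rz": 0,"claw": 0.085},{"x": 0,"y": 0,"z": -0.0275,"rx": 0,"ry": 0,"rz": 0,"claw": 0.085},{"x": 0,"y": 0,"z": 0,"rx": 0,"ry": 0,"rz": 0,"claw": 0.085},{"x": 0,"y": 0,"z": 0,"rx": 0,"ry": 0,"rz": 0,"claw": 0.06},{"x": 0,"y": 0,"z": 0,"rx": 0,"ry": 0,"rz": 0,"claw": 0.03},{"x": 0,"y": 0,"z": 0,"rx": 0,"ry": 0,"rz": 0,"claw": 0.03},{"x": 0,"y": 0,"z": 0,"rx": 0,"ry": 0,"rz": 0,"claw": 0.03},{"x": 0,"y": 0,"z": 0,"rx": 0,"ry": 0,"rz": 0,"claw": 0.03}]'

```text
clock: 19.35
eef_pos: [0.6145, -0.1135, 0.0242]
eef_rot: [1.0, -0.023, 0.001, -0.0]
contact_force: [-0.7, 0.3, 5.4]
grip_width: 0.0442
gripper_force: 51.0
```

>>> apply_moves --motion '[{"x": 0,"y": 0,"z": 0.025,"rx": 0,"ry": 0,"rz": 0,"claw": 0.03},{"x": 0,"y": 0,"z": 0.035,"rx": 0,"ry": 0,"rz": 0,"claw": 0.03},{"x": -0.018,"y": -0.0415,"z": 0,"rx": 0,"ry": 0,"rz": 0,"claw": 0.03},{"x": -0.018,"y": -0.0415,"z": 0,"rx": 0,"ry": 0,"rz": 0,"claw": 0.03},{"x": -0.018,"y": -0.0415,"z": 0,"rx": 0,"ry": 0,"rz": 0,"claw": 0.03},{"x": -0.018,"y": -0.0415,"z": 0,"rx": 0,"ry": 0,"rz": 0,"claw": 0.03},{"x": 0,"y": 0,"z": 0,"rx": 0,"ry": 0,"rz": 0,"claw": 0.03},{"x": 0,"y": 0,"z": 0,"rx": 0,"ry": 0,"rz": 0,"claw": 0.03},{"x": 0,"y": 0,"z": -0.03,"rx": 0,"ry": 0,"rz": 0,"claw": 0.03},{"x": 0,"y": 0,"z": -0.015,"rx": 0,"ry": 0,"rz": 0,"claw": 0.03}]'

```text
clock: 20.6
eef_pos: [0.5419, -0.277, 0.0365]
eef_rot: [1.0, -0.021, -0.0, -0.001]
contact_force: [0.7, -0.1, -0.9]
grip_width: 0.0439
gripper_force: 51.1
```

>>> apply_moves --motion '[{"x": 0,"y": 0,"z": -0.0095,"rx": 0,"ry": 0,"rz": 0,"claw": 0.03},{"x": 0,"y": 0,"z": 0,"rx": 0,"ry": 0,"rz": 0,"claw": 0.03},{"x": 0,"y": 0,"z": 0,"rx": 0,"ry": 0,"rz": 0,"claw": 0.03}]'

```text
clock: 20.98
eef_pos: [0.5418, -0.2794, 0.0282]
eef_rot: [1.0, -0.022, 0.0, 0.0]
contact_force: [-0.1, 0.2, 0.2]
grip_width: 0.0441
gripper_force: 53.6
```

>>> apply_moves --motion '[{"x": 0,"y": 0,"z": -0.0008,"rx": 0,"ry": 0,"rz": 0,"claw": 0.03},{"x": 0,"y": 0,"z": 0,"rx": 0,"ry": 0,"rz": 0,"claw": 0.03},{"x": 0,"y": 0,"z": 0,"rx": 0,"ry": 0,"rz": 0,"claw": 0.07},{"x": 0,"y": 0,"z": 0,"rx": 0,"ry": 0,"rz": 0,"claw": 0.07},{"x": 0,"y": 0,"z": 0,"rx": 0,"ry": 0,"rz": 0,"claw": 0.07},{"x": 0,"y": 0,"z": 0.03,"rx": 0,"ry": 0,"rz": 0,"claw": 0.075},{"x": 0,"y": 0,"z": 0.04,"rx": 0,"ry": 0,"rz": 0,"claw": 0.08},{"x": 0,"y": 0,"z": 0.01,"rx": 0,"ry": 0,"rz": 0,"claw": 0.085}]'

```text
clock: 21.98
eef_pos: [0.5429, -0.2804, 0.1097]
eef_rot: [1.0, -0.023, 0.002, 0.001]
contact_force: [1.2, 0.0, -0.1]
grip_width: 0.0849
gripper_force: 0.0
```

>>> apply_moves --motion '[{"x": -0.0133,"y": 0.047,"z": 0,"rx": 0,"ry": 0,"rz": 0,"claw": 0.085},{"x": -0.0133,"y": 0.047,"z": 0,"rx": 0,"ry": 0,"rz": 0,"claw": 0.085},{"x": -0.0133,"y": 0.047,"z": 0,"rx": 0,"ry": 0,"rz": 0,"claw": 0.085},{"x": -0.0133,"y": 0.047,"z": 0,"rx": 0,"ry": 0,"rz": 0,"claw": 0.085},{"x": -0.0133,"y": 0.047,"z": 0,"rx": 0,"ry": 0,"rz": 0,"claw": 0.085},{"x": -0.0133,"y": 0.047,"z": 0,"rx": 0,"ry": 0,"rz": 0,"claw": 0.085},{"x": 0,"y": 0,"z": 0,"rx": 0,"ry": 0,"rz": 0,"claw": 0.085},{"x": 0,"y": 0,"z": 0,"rx": 0,"ry": 0,"rz": 0,"claw": 0.085},{"x": 0,"y": 0,"z": 0,"rx": 0,"ry": 0,"rz": 0,"claw": 0.085}]'

```text
clock: 23.1
eef_pos: [0.462, 0.0008, 0.1071]
eef_rot: [1.0, -0.024, 0.0, 0.0]
contact_force: [-0.2, 0.2, -0.2]
grip_width: 0.085
gripper_force: 0.0
```

```bash
python3 - <<'E'
from station import ctrl, vision
from h import *
d=save(vision,'wrist','w8'); print(ctrl.get_obs()['eef_pos'])
print(proj('w8',[[.462,.003,.026]]))
cv2.imwrite('pics/c8.png',cv2.resize(d['img'][100:340,160:480,::-1],None,fx=2.2,fy=2.2))
E
```

```text
[0.4620179  0.00077695 0.1071565 ]
[[316.48054881 215.64124205]]
```

View pics/c8.png

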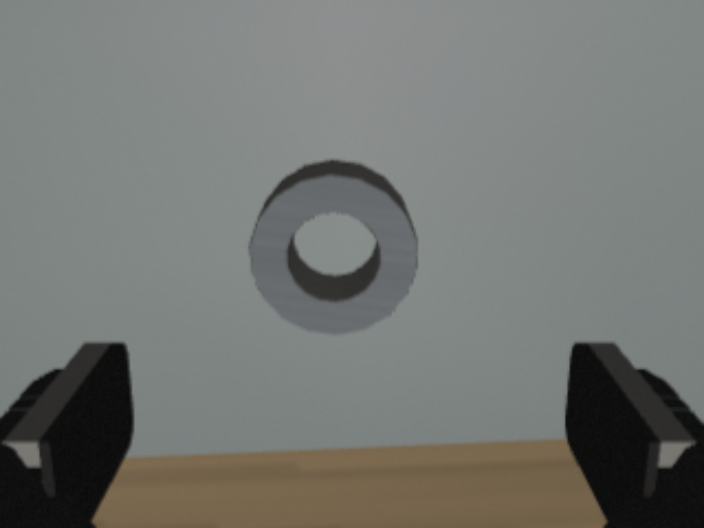

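The ring top centre is at (311.6,215.9), so it lies at about (0.462, 0.006) and I shift y by +5.5 mm.

>>> apply_moves --motion '[{"x": 0,"y": 0.0055,"z": -0.0285,"rx": 0,"ry": 0,"rz": 0,"claw": 0.085},{"x": 0,"y": 0,"z": -0.029,"rx": 0,"ry": 0,"rz": 0,"claw": 0.085},{"x": 0,"y": 0,"z": -0.029,"rx": 0,"ry": 0,"rz": 0,"claw": 0.085},{"x": 0,"y": 0,"z": 0,"rx": 0,"ry": 0,"rz": 0,"claw": 0.085},{"x": 0,"y": 0,"z": 0,"rx": 0,"ry": 0,"rz": 0,"claw": 0.07},{"x": 0,"y": 0,"z": 0,"rx": 0,"ry": 0,"rz": 0,"claw": 0.03},{"x": 0,"y": 0,"z": 0,"rx": 0,"ry": 0,"rz": 0,"claw": 0.03},{"x": 0,"y": 0,"z": 0,"rx": 0,"ry": 0,"rz": 0,"claw": 0.03},{"x": 0,"y": 0,"z": 0,"rx": 0,"ry": 0,"rz": 0,"claw": 0.03}]'

```text
clock: 24.28
eef_pos: [0.4624, 0.0074, 0.0223]
eef_rot: [1.0, -0.023, 0.001, 0.0]
contact_force: [-1.1, -0.6, 8.7]
grip_width: 0.0495
gripper_force: 50.3
```

>>> apply_moves --motion '[{"x": 0,"y": 0,"z": 0.025,"rx": 0,"ry": 0,"rz": 0,"claw": 0.03},{"x": 0,"y": 0,"z": 0.035,"rx": 0,"ry": 0,"rz": 0,"claw": 0.03},{"x": 0.0004,"y": -0.0472,"z": 0,"rx": 0,"ry": 0,"rz": 0,"claw": 0.03},{"x": 0.0004,"y": -0.0472,"z": 0,"rx": 0,"ry": 0,"rz": 0,"claw": 0.03},{"x": 0.0004,"y": -0.0472,"z": 0,"rx": 0,"ry": 0,"rz": 0,"claw": 0.03},{"x": 0.0004,"y": -0.0472,"z": 0,"rx": 0,"ry": 0,"rz": 0,"claw": 0.03},{"x": 0.0004,"y": -0.0472,"z": 0,"rx": 0,"ry": 0,"rz": 0,"claw": 0.03},{"x": 0.0004,"y": -0.0472,"z": 0,"rx": 0,"ry": 0,"rz": 0,"claw": 0.03},{"x": 0,"y": 0,"z": 0,"rx": 0,"ry": 0,"rz": 0,"claw": 0.03},{"x": 0,"y": 0,"z": 0,"rx": 0,"ry": 0,"rz": 0,"claw": 0.03}]'

```text
clock: 25.52
eef_pos: [0.4635, -0.2749, 0.0811]
eef_rot: [1.0, -0.023, -0.0, -0.0]
contact_force: [0.5, 0.2, -1.8]
grip_width: 0.0495
gripper_force: 53.2
```

>>> apply_moves --motion '[{"x": 0,"y": 0,"z": -0.03,"rx": 0,"ry": 0,"rz": 0,"claw": 0.03},{"x": 0,"y": 0,"z": -0.017,"rx": 0,"ry": 0,"rz": 0,"claw": 0.03},{"x": 0,"y": 0,"z": -0.007,"rx": 0,"ry": 0,"rz": 0,"claw": 0.03},{"x": 0,"y": 0,"z": 0,"rx": 0,"ry": 0,"rz": 0,"claw": 0.03},{"x": 0,"y": 0,"z": 0,"rx": 0,"ry": 0,"rz": 0,"claw": 0.03}]'

```text
clock: 26.15
eef_pos: [0.4644, -0.2751, 0.027]
eef_rot: [1.0, -0.022, 0.0, 0.0]
contact_force: [-0.4, -0.2, -1.5]
grip_width: 0.0493
gripper_force: 53.2
```

>>> apply_moves --motion '[{"x": 0,"y": 0,"z": -0.0015,"rx": 0,"ry": 0,"rz": 0,"claw": 0.03},{"x": 0,"y": 0,"z": 0,"rx": 0,"ry": 0,"rz": 0,"claw": 0.03},{"x": 0,"y": 0,"z": 0,"rx": 0,"ry": 0,"rz": 0,"claw": 0.075},{"x": 0,"y": 0,"z": 0,"rx": 0,"ry": 0,"rz": 0,"claw": 0.075},{"x": 0,"y": 0,"z": 0,"rx": 0,"ry": 0,"rz": 0,"claw": 0.075},{"x": 0,"y": 0,"z": 0.03,"rx": 0,"ry": 0,"rz": 0,"claw": 0.08},{"x": 0,"y": 0,"z": 0.05,"rx": 0,"ry": 0,"rz": 0,"claw": 0.085},{"x": 0,"y": 0,"z": 0.05,"rx": 0,"ry": 0,"rz": 0,"claw": 0.085},{"x": 0,"y": 0,"z": 0.05,"rx": 0,"ry": 0,"rz": 0,"claw": 0.085}]'

```text
clock: 27.28
eef_pos: [0.4637, -0.2752, 0.2066]
eef_rot: [1.0, -0.023, -0.0, -0.0]
contact_force: [0.8, -0.8, 1.2]
grip_width: 0.0848
gripper_force: 0.0
```

>>> apply_moves --motion '[{"x": 0,"y": -0.05,"z": 0,"rx": 0,"ry": 0,"rz": 0,"claw": 0.085},{"x": 0,"y": -0.05,"z": 0,"rx": 0,"ry": 0,"rz": 0,"claw": 0.085},{"x": 0,"y": -0.05,"z": 0,"rx": 0,"ry": 0,"rz": 0,"claw": 0.085},{"x": 0,"y": -0.05,"z": 0,"rx": 0,"ry": 0,"rz": 0,"claw": 0.085},{"x": 0,"y": -0.05,"z": 0,"rx": 0,"ry": 0,"rz": 0,"claw": 0.085},{"x": 0,"y": -0.05,"z": 0,"rx": 0,"ry": 0,"rz": 0,"claw": 0.085},{"x": 0,"y": 0,"z": 0,"rx": 0,"ry": 0,"rz": 0,"claw": 0.085},{"x": 0,"y": 0,"z": 0,"rx": 0,"ry": 0,"rz": 0,"claw": 0.085}]'

```text
clock: 28.28
eef_pos: [0.4638, -0.5743, 0.2044]
eef_rot: [1.0, -0.023, -0.0, -0.001]
contact_force: [-0.3, -0.1, -0.4]
grip_width: 0.0853
gripper_force: 0.0
```

```bash
python3 - <<'E'
from station import ctrl, vision
from h import *
a=save(vision,'top','t9')['img']; b=save(vision,'side','s9')['img']
f=lambda x,s:cv2.resize(x,s,interpolation=cv2.INTER_CUBIC)
o=np.vstack([np.hstack([f(a[165:300,160:250],(266,400)),f(a[205:340,425:515],(266,400)),f(a[100:235,315:405],(266,400))]),np.hstack([f(b[115:205,165:300],(300,200)),f(b[280:400,290:470],(300,200)),f(b[100:260,230:470],(198,200))])])
cv2.imwrite('pics/f9.png',o[:,:,::-1])
E
```

```text
(no output)
```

View pics/f9.png

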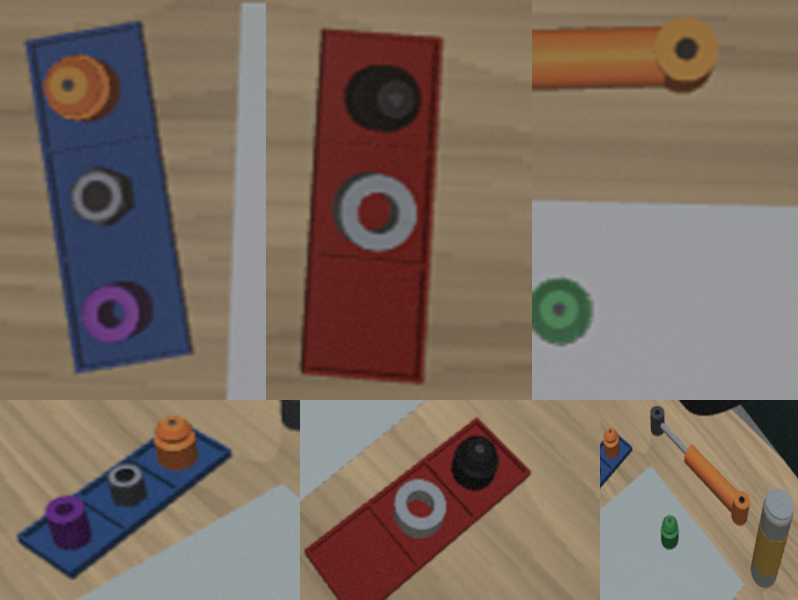

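The blue tray holds orange, nut and sleeve, and the red tray holds black and ring. Each stands upright in its own compartment, clear of the walls. Green, the can and the damper have not moved.

```bash
python3 -c "
from station import ctrl
print(ctrl.finish_job())"
```

```text
the job is handed in; nothing more can be done
None
```

Both kits are made up and handed in at about 28 s of the 120 s: orange bump stop, nut and sleeve in the blue tray, black bump stop and bearing ring in the red tray, each upright in its own compartment, with the green bump stop, spray can and damper left where they were.

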